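# Draw and clamp the blue case's latch

### The job

Latch the case with the blue lid: swing its wire loop forward over the steel keeper on the blue lid so that its bar drops behind the hook, then push the red lever over, away from the keeper, all the way down past centre until it lies flat and the lid stays pulled shut. Leave the latch of the orange-lidded case as it is, and let go at the end.

Things in the scene. Friction and masses are not known exactly. Their poses are not given: they have to be found in the camera images.
- blue_case: Grey case with a blue sliding lid, 145 x 84 mm, 40 mm high to the lid's top, fixed to the bench, draw latch on top. Origin: on its underside, 60 mm from the lid's end, 85 mm from the other; z up; x along the case from the latch block to the lid end, pointing roughly toward the robot (yaw within 0.3 rad of pi). Hinge axes lie along y; all latch parts are centred on y = 0
- blue_pivot (a point): Lever's hinge axis, 54 mm above the bench, at case x = -30 mm. The red handle (24 mm wide, 4 mm thick, rounded end 9 mm thick) reaches 73 mm from it and starts nearly upright. The wire loop hangs on the lever 22 mm from this axis, 8 deg from the handle line in the closing sense. Closed, the handle is level, toward case -x
- blue_bar (a point): Middle of the round bar (6 mm thick, 44 mm long, along y) joining the free ends of the wire loop's arms, 80 mm from the loop's hinge. Starts about 150 mm above the bench, some 25 mm above the handle's end, the loop leaning back to case -x. Pushed past upright toward +x, the loop falls freely onto the lid beyond the keeper; hooked, the bar is 43 to 50 mm above the bench
- blue_keeper (a point): Steel keeper hook on the blue lid, 28 mm wide, case x 25 to 35 mm, top 54 mm above the bench (14 mm above the lid); this point is the top of its lip, at case x = 30 mm with the lid open. The lip overhangs toward case +x; the loop's bar must lie low on that side of it. Moves with the lid
- blue_lever (a joint): Red lever, rad: 0 = handle 70 deg above case +x (starts at 0 to 0.2), grows as it swings over the top toward case -x, away from the keeper; 1.955 = stop, handle level. Loop hooked: it begins to draw the lid between 0.4 and 1.0, dead centre lies near 1.5 (under 8 N on the handle), then it stays down. Friction holds it where it is left
- blue_lid (a joint): How far the blue lid is drawn toward the latch, m: 0 = sprung open off its rubber seal, about 0.006 = drawn shut by the closed latch. A spring pushes it back with 4 N at 0, 13 N at 0.006
- orange_bar (a point): Middle of the bar of the wire loop on the other case: same build and size, but with an orange lid, its latch open in the same way, loop leaning back. Not to be disturbed. Either case may be the left or the right one

How it is judged:
By the outcome, as a careful person would: the job done as asked, in the order asked, and still so for the second after the job is handed in, with the robot touching nothing.
It also fails if it takes over 32 s, if anything falls off the work surface, if the arm or the gripper's body presses on something with over 40 N, if the wrist force passes 120 N, or if a joint passes its speed limit or range.

### The arm

A 6-joint arm with a two-finger parallel gripper is mounted at the origin on a cart in front of the work surface, level with it; the furniture and walls round the work are solid. World frame = base frame: x ahead of the robot, y to its left, z up, the work surface at z = 0. Lengths are in mm, angles in rad, forces in N, time in s.
With the tool pointing down it reaches from about 250 to 775 mm from the base axis. Payload 4 kg.
Tool frame: the origin (TCP) lies midway between the tips of the shut fingers; the grasp point (between the pads) lies 19 mm behind it (ctrl.hold_point_z is the z of the grasp point in the tool frame, in mm); z points along the fingers, y is the line along which they close (so a half turn about z gives the same grasp; the last joint's range is limited). The gripper opens to 85 mm and grips with 20 to 120 N. Pads are 22 mm wide; open, the fingers measure 114 mm over their backs; the gripper's body (76 mm by 85 mm) begins 54 mm behind the grasp point. The pads swing forward as they close: fully open they stand 13 mm farther back than shut.
Start: joints at [-1.223, 0.087, 1.371, -0, 1.684, -0.103], TCP at [239.627, -495.072, 231.341] pointing down, gripper open.
Joint ranges: [-3.1, 3.1], [-0.76, 2.03], [0.27, 2.55], [-1.08, 4.22], [0.17, 2.65], [-2.57, 2.57]. Speed limits (rad/s): [2.79, 2.79, 3.14, 3.14, 3.14, 3.14].

### API

Orientations are given as a 3x3 rotation matrix whose columns are the frame's x, y, z axes.
In Python, from plant import ctrl gives the robot as it stands. The module is installed in compiled form; this text tells all that it offers.
- The arm moves only by the tool jog_arm, never from a script. Its argument "commands" is a list that holds one entry, the list of rows, each a list of 5 numbers: the closure, from 0 (fully open) to 1 (shut), then the shift along the tool's x, y, z in m, then the turn about the tool's z in degrees. A call has 1 to 12 rows; each row shifts and turns the commanded pose from where the row before left it, along the tool's axes as they then stand; what a row does not reach is not made up. A row lasts 1/8 s, in which the tool goes at most 62.5 mm and 10.7 degrees, less where a joint would pass 70% of its speed; a pose out of reach is approached as far as the arm can. A call with a gripper value outside its range is refused whole. The fingers move at their own pace and stop on an object; "grip_force" is the grip in N (left out, the last holds). Time passes only in rows, so rows that do not move let the fingers close. It gives the time, the measured TCP pose, the force, the opening and the grip force at its end, in the units of the state.
- ctrl.read_state(): the state, without advancing time (a new reading comes with each control period).
- ctrl.capture(name): name is "side" or "top" or "wrist"; returns a dict with "img" (384x512x3 uint8, red, green, blue), "range_z" (384x512 float32, mm along the optical axis (not along the pixel's ray), 0 where there is no reading), "fov_y" (degrees; the focal length in pixels is half the picture's height over the tangent of half this angle, whatever the lens; pixels are square), "cx", "cy" (the principal point, pixels), "world_from_camera" (4x4, takes a point from camera to world coordinates). Camera axes: x right, y down, z forward; pixel columns grow to the right and rows downward; lengths in mm; the calibration is good to about 2 mm. A picture is of the moment at which its call begins.
- ctrl.sign_off(): hands the job in; it is judged then, once.
Trained networks look in a picture, given as the dict that the camera call returned (one of the last four; its "shot" number tells which), for a name from the list of things; names that differ only in an ending like _2 or _b are one class to them, and where a whole thing is asked for, a point or a joint stands for the part that bears it (a point fixed in the world has none). Each returns a list of dicts, best first, with "score" (0 to 1); they miss things now and then, are a little off and sometimes report something else, mostly with a low value. They report only what shows in the picture. A call takes as long as a camera call.
- ctrl.boxes_of(picture, target): "rect" ([centre column, centre row, width, height] in pixels, round what is visible of it).
- ctrl.outline_of(picture, target): "mask" (384x512 bool, what is visible of it) and "rect" ([centre column, centre row, width, height] in pixels, round what is visible of it).
- ctrl.spot_point(picture, target): "point" ([column, row] in pixels: a listed point, or the origin of a listed thing).
The state is a dict: "time_s": time; "q": joint angles; "joint_velocities": joint speeds; "tau": joint torques, N m; "tcp_pos": TCP position; "eef_rot": TCP orientation; "ft_force": force on the tool from outside, world axes, zero at the start; "wrist_torque": the same for the moment, N m; "opening": opening from 0.0 (shut) to 1.0 (fully open); "gripper_force": force on a finger pad.
Only numpy, scipy, OpenCV 4.12 (cv2) and the standard library are available. Lean on these libraries where they do the work, as an engineer would, in place of code of your own. Each camera call takes 0.05 s, during which the arm holds its last target. There are 200 camera calls.

## Working session

There is one attempt and no reset: what is moved stays moved. The work goes in short steps, Python scripts to look and compute and a tool call to move; the robot and the scene stay as the last step left them, time stands still between calls to the robot, and variables do not carry over. Pictures are saved under pics/ and viewed, at most 10 in all, crops included, and the job is handed in when it is done.

Besides the shell and the picture viewer there is one more tool, called after "Request:" as a command line: name --argument value ..., lists and objects as JSON in quotes. jog_arm: Moves the arm, as the interface text tells. Its arguments: {"type":"object","properties":{"commands":{"type":"array"},"grip_force":{"type":"number"}},"required":["commands"]}

```bash
mkdir -p pics; cat > h.py <<'E'
import numpy as np, cv2
from plant import ctrl
def px2w(p,c,r,d=None):
    f=192/np.tan(np.radians(p["fov_y"]/2))
    r0,c0=int(round(r)),int(round(c))
    if d is None:
        w=p["range_z"][max(r0-2,0):r0+3,max(c0-2,0):c0+3]; w=w[w>0]; d=w.min() if len(w) else np.nan
    v=np.array([(c-p["cx"])*d/f,(r-p["cy"])*d/f,d,1]); return (p["world_from_camera"]@v)[:3]
def cloud(p,m):
    f=192/np.tan(np.radians(p["fov_y"]/2)); r,c=np.nonzero(m&(p["range_z"]>0)); d=p["range_z"][r,c]
    return (np.c_[(c-p["cx"])*d/f,(r-p["cy"])*d/f,d,np.ones(len(d))]@p["world_from_camera"].T)[:,:3]
def save(p,n): cv2.imwrite(f"pics/{n}.png",cv2.cvtColor(p["img"],cv2.COLOR_RGB2BGR))
E
python3 - <<'E'
from h import *
np.set_printoptions(precision=1,suppress=True)
s=ctrl.read_state(); print(s["time_s"],s["tcp_pos"]); print(s["eef_rot"],ctrl.hold_point_z)
ims=[]
for n in("top","side"):
    p=ctrl.capture(n); ims.append(p["img"])
    print(n,p["world_from_camera"][:3,3],p["world_from_camera"][:3,2])
    for t in("blue_case","blue_pivot","blue_bar","blue_keeper","orange_bar"):
        for o in ctrl.spot_point(p,t)[:2]: print(t,o["score"],np.array(o["point"]),px2w(p,*o["point"]))
for n,i in zip(("a_top","a_side"),ims): cv2.imwrite(f"pics/{n}.png",i[:,:,::-1])
E
```

```text
0.0 [ 239.5 -494.6  230.1]
[[ 0.9  0.4 -0. ]
 [ 0.4 -0.9  0. ]
 [ 0.  -0.  -1. ]] -18.700000000000003
top [ 328.6   99.3 1181. ] [ 0.1  0.  -1. ]
blue_case 0.72 [181.8 204. ] [407.3 288.7  41.6]
blue_case 0.2 [175.  172.7] [467.4 286.4 158.4]
blue_pivot 0.73 [175.4 173.8] [465.  285.5 158.1]
blue_pivot 0.63 [184.  190.4] [433.7 273.3 110.3]
blue_keeper 0.57 [185.8 213. ] [384.9 275.8  58.3]
orange_bar 0.67 [309.3 170.3] [477.5  -6.  157.7]
side [ 420.  -650.7  473.9] [-0.   0.9 -0.4]
blue_case 0.6 [256.5 218.5] [420.3 241.7  23.2]
blue_pivot 0.79 [264.6 196.2] [439.3 262.3  73. ]
blue_bar 0.51 [274.3 163.7] [460.8 268.5 153.5]
blue_keeper 0.59 [244.1 200.9] [389.7 269.7  56.8]
orange_bar 0.58 [289.7 213.9] [476.8 -13.7 161.6]
```

View pics/a_top.png

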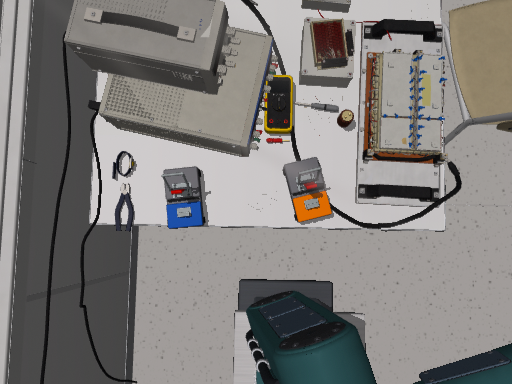

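View pics/a_side.png

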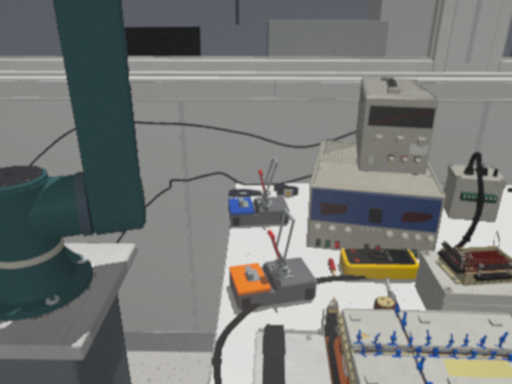

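The top view shows the blue case left at about (184,198), with its lid toward the robot, and the orange case at about (306,190). Instruments stand behind the blue case, above row 155. Next I'll fit the case pose and check clearance.

```bash
python3 - <<'E'
from h import *
np.set_printoptions(precision=1,suppress=True)
p=ctrl.capture("top"); hsv=cv2.cvtColor(p["img"],cv2.COLOR_RGB2HSV)
m=(hsv[...,0]>100)&(hsv[...,0]<125)&(hsv[...,1]>150)&(hsv[...,2]>60)
A=np.zeros_like(m);A[150:240,150:215]=1
c=cloud(p,m&A); k=abs(c[:,2]-40)<8; c=c[k]
r=cv2.minAreaRect(c[:,:2].astype(np.float32)); print("lid",r,len(c),np.median(c[:,2]),c[:,:2].min(0),c[:,:2].max(0)); print(cv2.boxPoints(r))
for n in ("blue_case",):
    o=ctrl.outline_of(p,n)[0]; cc=cloud(p,o["mask"]); cc=cc[(cc[:,2]>25)&(cc[:,2]<50)]
    r=cv2.minAreaRect(cc[:,:2].astype(np.float32)); print("case",o["score"],r); print(cv2.boxPoints(r))
m2=((hsv[...,0]<8)|(hsv[...,0]>172))&(hsv[...,1]>140)&A.astype(bool)
c=cloud(p,m2); print("red",c[c[:,2]>90].mean(0),c[c[:,2]>90].min(0),c[c[:,2]>90].max(0))
al=cloud(p,np.ones_like(m)); 
for x0 in range(480,640,20):
    s=al[(al[:,0]>=x0)&(al[:,0]<x0+20)&(al[:,1]>200)&(al[:,1]<350)]; print(x0,[ (y,int(s[(s[:,1]>=y)&(s[:,1]<y+30)][:,2].max(initial=0))) for y in range(200,350,30)])
p=ctrl.capture("side")
hsv=cv2.cvtColor(p["img"],cv2.COLOR_RGB2HSV)
i=p["img"][150:235,220:310]; cv2.imwrite("pics/b.png",cv2.resize(i,None,fx=7,fy=7,interpolation=cv2.INTER_CUBIC)[:,:,::-1])
E
```

```text
lid ((382.2828369140625, 282.9451904296875), (58.65041732788086, 83.02113342285156), 7.4551873207092285) 683 39.03629890381717 [351.5 239. ] [415.8 325.2]
[[347.8 320.3]
 [358.6 238. ]
 [416.7 245.6]
 [406.  327.9]]
case 0.98 ((425.12286376953125, 287.37451171875), (143.67288208007812, 86.8050537109375), 6.3631391525268555)
[[348.9 322.5]
 [358.5 236.3]
 [501.3 252.2]
 [491.7 338.5]]
red [429.9 288.4 123.1] [425.8 277.3  95. ] [436.  300.4 128.7]
480 [(200, 4), (230, 43), (260, 44), (290, 44), (320, 43)]
500 [(200, 4), (230, 25), (260, 33), (290, 3), (320, 6)]
520 [(200, 7), (230, 7), (260, 5), (290, 6), (320, 8)]
540 [(200, 159), (230, 158), (260, 155), (290, 5), (320, 3)]
560 [(200, 157), (230, 158), (260, 157), (290, 158), (320, 159)]
580 [(200, 157), (230, 157), (260, 156), (290, 156), (320, 158)]
600 [(200, 157), (230, 157), (260, 156), (290, 156), (320, 157)]
620 [(200, 158), (230, 157), (260, 155), (290, 156), (320, 156)]
```

View pics/b.png

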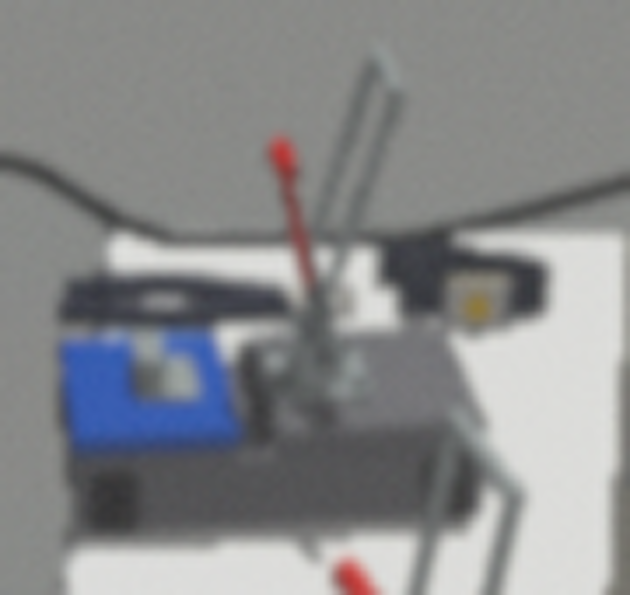

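The enlarged side view shows the blue lid with its keeper at about crop (165,365). The red handle is nearly upright, with its tip at (282,155), and the loop leans back with its bar at (390,75). All of this matches the fitted pose.

```bash
cat >> h.py <<'E'
U=np.array([.993,.12]); O=np.array([413.,286.5])
def rep(target=None):
    "TCP in case coords (x,y,z); tool move [x y z mm, turn deg] to case target"
    s=ctrl.read_state(); R=s["eef_rot"]; d=s["tcp_pos"][:2]-O
    V=np.array([-U[1],U[0]]); print("t",s["time_s"],"case xyz",-d@U,-d@V,s["tcp_pos"][2],"F",s["ft_force"])
    yaw=np.degrees(np.arctan2(R[1,0],R[0,0])); print("tool yaw",yaw,"turn needed",yaw-np.degrees(np.arctan2(U[1],U[0])), "q",s["q"])
    if target is not None:
        w=O-target[0]*U-target[1]*V; print("world d",w-s["tcp_pos"][:2],"tool d after turn",(w-s["tcp_pos"][:2])@U,-(w-s["tcp_pos"][:2])@V,s["tcp_pos"][2]-target[2])
E
python3 -c "
from h import *
rep((-85,0,230))"
```

```text
t 0.75 case xyz 265.94918727512703 755.3034582943967 231.353339485532 F [-0.11789018 -0.04182105  0.03209738]
tool yaw 25.82868167226774 turn needed 18.93813335032881 q [-1.22310499e+00  8.71810668e-02  1.37069586e+00  1.28269991e-06
  1.68358110e+00 -1.03104055e-01]
world d [257.77828336 791.77930745] tool d after turn 350.98735227512697 -755.3034582943967 1.3533394855319898
```

Request:
jog_arm --commands '[[[1,0,0,0,9.5],[1,0,0,0,9.4],[1,0.0175,-0.038,0,0],[1,0.0175,-0.038,0,0],[1,0.0175,-0.038,0,0],[1,0.0175,-0.038,0,0],[1,0.0175,-0.038,0,0],[1,0.0175,-0.038,0,0],[1,0.0175,-0.038,0,0],[1,0.0175,-0.038,0,0],[1,0.0175,-0.038,0,0],[1,0.0175,-0.038,0,0]]]'

```text
time_s: 2.25
tcp_pos: [367.8, -95.4, 231.6]
eef_rot: [[0.993, 0.12, 0.001], [0.12, -0.993, -0.0], [0.001, 0.001, -1.0]]
ft_force: [-0.6, -0.5, -0.2]
opening: 0.005
gripper_force: 0.0
```

Request:
jog_arm --commands '[[[1,0.0175,-0.038,0,0],[1,0.0175,-0.038,0,0],[1,0.0175,-0.038,0,0],[1,0.0175,-0.038,0,0],[1,0.0175,-0.038,0,0],[1,0.0175,-0.038,0,0],[1,0.0175,-0.038,0,0],[1,0.0175,-0.038,0,0],[1,0.0175,-0.036,0,0],[1,0.0175,-0.036,0,0],[1,0,0,0,0]]]'

```text
time_s: 3.62
tcp_pos: [495.9, 299.7, 230.2]
eef_rot: [[0.992, 0.124, -0.001], [0.124, -0.992, -0.0], [-0.001, 0.0, -1.0]]
ft_force: [-0.1, -0.4, 0.1]
opening: 0.001
gripper_force: 0.0
```

```bash
python3 - <<'E'
from h import *
np.set_printoptions(precision=2,suppress=True)
rep((-85,0,140))
ims=[]
for n in("wrist","side"):
    p=ctrl.capture(n); ims.append(p["img"] if n=="wrist" else cv2.resize(p["img"][90:234,200:392],(512,384),interpolation=cv2.INTER_CUBIC))
    for t in("blue_bar","blue_keeper","blue_pivot"):
        for o in ctrl.spot_point(p,t)[:2]:
            w=px2w(p,*o["point"]); d=w[:2]-O; print(n,t,o["score"],np.array(o["point"]),w,"case",-d@U,-d@np.array([-U[1],U[0]]))
cv2.imwrite("pics/c.png",cv2.resize(np.hstack(ims),(800,300))[:,:,::-1])
E
```

```text
t 3.625 case xyz -83.9376722398802 -3.1329613573182247 230.24956000565388 F [-0.07 -0.35  0.1 ]
tool yaw 7.10347342743765 turn needed 0.2129251054987158 q [0.45 0.15 1.3  0.   1.69 1.89]
world d [ 1.47 -2.98] tool d after turn 1.1004927601197732 3.1329613573182327 90.24956000565388
wrist blue_pivot 0.88 [247.3 215.5] [444.61 295.3   62.33] case -32.44420673810761 -4.9455894507217275
side blue_bar 0.47 [276.7 164.1] [466.47 269.12 152.33] case -51.013509793247124 23.67846976741046
side blue_keeper 0.92 [243.4 199. ] [387.85 273.77  59.98] case 26.504110940219984 9.619766350599084
side blue_pivot 0.85 [266.8 197.9] [445.   275.67  62.61] case -30.479495927243594 14.596167328876104
```

View pics/c.png

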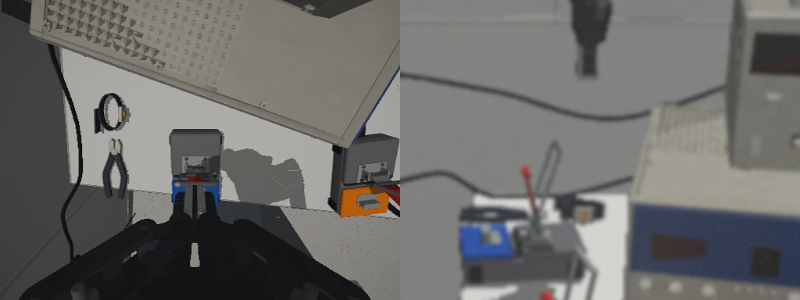

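The wrist view shows the fingers lined up with the case centre at column ~196. The side view shows the finger above and behind the bar at (555,148). I'll descend and push the bar forward.

Request:
jog_arm --commands '[[[1,0,0.003,0.03,0],[1,0,0,0.03,0],[1,0,0,0.031,0],[1,0,0,0,0],[1,-0.01,0,0,0],[1,-0.01,0,0,0],[1,-0.01,0,0,0],[1,-0.01,0,0,0],[1,-0.01,0,0,0],[1,-0.01,0,0,0],[1,-0.006,0,0,0],[1,0,0,0,0]]]'

```text
time_s: 5.52
tcp_pos: [430.4, 286.7, 140.3]
eef_rot: [[0.993, 0.121, 0.0], [0.121, -0.993, 0.0], [0.0, 0.0, -1.0]]
ft_force: [0.5, -1.1, 0.1]
opening: 0.002
gripper_force: 0.0
```

```bash
python3 - <<'E'
from h import *
np.set_printoptions(precision=2,suppress=True)
rep((20,0,138))
p=ctrl.capture("side")
for o in ctrl.spot_point(p,"blue_bar")[:2]: print(o["score"],o["point"],px2w(p,*o["point"]))
cv2.imwrite("pics/d.png",cv2.resize(p["img"][135:231,210:338],(640,480),interpolation=cv2.INTER_CUBIC)[:,:,::-1])
E
```

```text
t 5.525 case xyz -17.289382161715505 1.8621628021438434 140.33730239446618 F [ 0.51 -1.09  0.13]
tool yaw 6.946308181686227 turn needed 0.05575985974729303 q [ 0.48  0.05  1.59 -0.    1.5   1.93]
world d [-37.24  -2.63] tool d after turn -37.29836216171552 -1.8621628021438674 2.337302394466178
0.42 [233.0, 180.0] [363.96 260.65 114.81]
```

View pics/d.png

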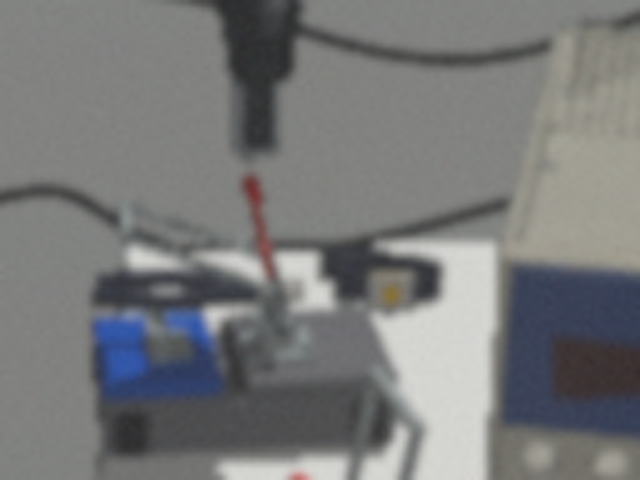

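The side view shows the loop past upright and falling onto the lid, with its bar at (125,215), and the handle left upright. I'll go in front of the handle, let the loop settle and look.

Request:
jog_arm --commands '[[[1,-0.018,0,0,0],[1,-0.018,-0.002,0,0],[1,0,0,0.02,0],[1,0,0,0.02,0],[1,0,0,0,0]]]'

```text
time_s: 6.25
tcp_pos: [392.4, 283.7, 98.7]
eef_rot: [[0.993, 0.121, -0.004], [0.121, -0.993, -0.002], [-0.004, 0.002, -1.0]]
ft_force: [0.3, -0.5, 0.5]
opening: -0.001
gripper_force: 0.0
```

```bash
python3 - <<'E'
from h import *
np.set_printoptions(precision=2,suppress=True)
rep((20,0,100))
p=ctrl.capture("side")
V=np.array([-U[1],U[0]])
for t in("blue_bar","blue_keeper"):
    for o in ctrl.spot_point(p,t)[:2]:
        w=px2w(p,*o["point"]);d=w[:2]-O;print(t,o["score"],o["point"],w,"case x",-d@U,-d@V)
cv2.imwrite("pics/e.png",cv2.resize(p["img"][135:231,210:338],(640,480),interpolation=cv2.INTER_CUBIC)[:,:,::-1])
E
```

```text
t 6.25 case xyz 20.75592976403167 0.3461197037882877 98.65334238086429 F [ 0.31 -0.47  0.5 ]
tool yaw 6.962195136568383 turn needed 0.07164681462944866 q [0.51 0.01 1.72 0.   1.42 1.96]
world d [0.7  0.43] tool d after turn 0.7469497640316611 -0.3461197037883118 -1.346657619135712
blue_bar 0.6 [236.8, 206.1] [372.35 257.2   48.43] case x 43.87686879570356 24.215248186116863
blue_keeper 0.75 [245.6, 197.0] [392.43 301.74  53.01] case x 18.596211597239062 -17.600301621133067
```

View pics/e.png

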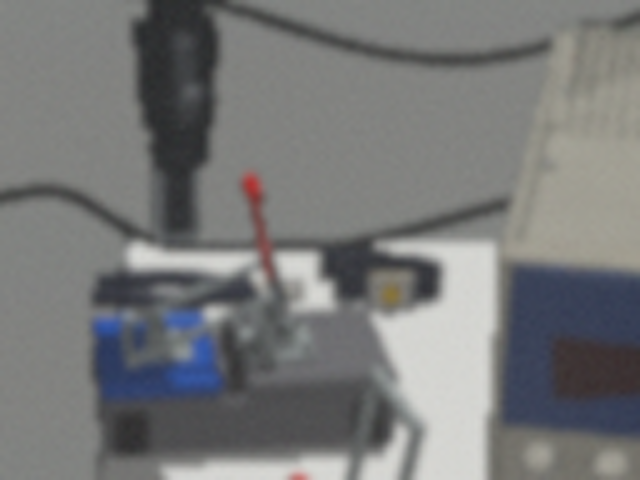

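The side view shows the bar lying on the lid beyond the keeper, at (140,355), which is case x ≈ 44. The finger is in front of the handle. Now I'll push the lever along its arc.

Request:
jog_arm --commands '[[[1,0.0137,0,-0.0019,0],[1,0.0137,0,-0.0019,0],[1,0.0052,0,-0.0008,0],[1,0.0052,0,-0.0007,0],[1,0.0043,0,0.0002,0],[1,0.0044,0,0.0002,0],[1,0.0042,0,0.0009,0],[1,0.0043,0,0.001,0],[1,0.004,0,0.0017,0],[1,0.0041,0,0.0017,0],[1,0,0,0,0]]]'

```text
time_s: 7.78
tcp_pos: [457.6, 291.9, 99.6]
eef_rot: [[0.993, 0.121, 0.0], [0.121, -0.993, -0.0], [-0.0, 0.0, -1.0]]
ft_force: [-2.0, -1.3, -0.7]
opening: 0.0
gripper_force: 0.6
```

```bash
python3 - <<'E'
from h import *
np.set_printoptions(precision=2,suppress=True)
rep((-42.3,0,98.3))
p=ctrl.capture("side")
V=np.array([-U[1],U[0]])
for t in("blue_bar","blue_keeper"):
    for o in ctrl.spot_point(p,t)[:2]:
        w=px2w(p,*o["point"]);d=w[:2]-O;print(t,o["score"],o["point"],w,"case x",-d@U,-d@V)
cv2.imwrite("pics/f.png",cv2.resize(p["img"][135:231,210:338],(640,480),interpolation=cv2.INTER_CUBIC)[:,:,::-1])
E
```

```text
t 7.775 case xyz -44.95710979019252 0.029633952678908306 99.55431814331791 F [-1.96 -1.33 -0.67]
tool yaw 6.922611822076908 turn needed 0.032063500137973655 q [ 0.46  0.13  1.58 -0.    1.42  1.91]
world d [-2.62 -0.29] tool d after turn -2.6381170901925284 -0.029633952678931666 1.2543181433179171
blue_bar 0.52 [237.1, 206.2] [372.8  262.48  45.69] case x 42.79649589837413 19.031898210168542
```

View pics/f.png

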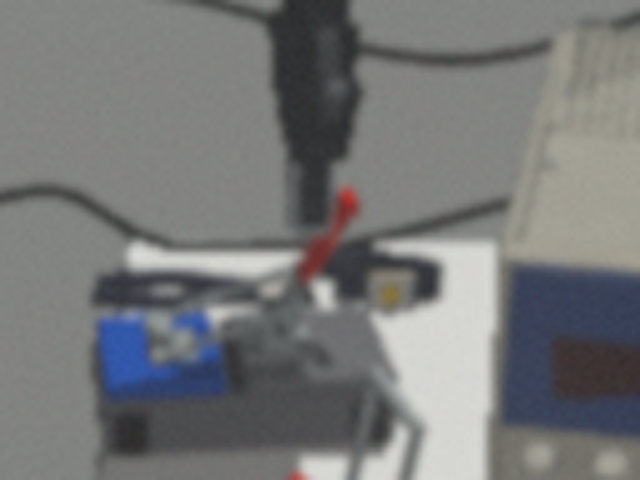

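The lever is about halfway over and the loop is engaging around the keeper at (170,340). Continuing the arc down to level.

Request:
jog_arm --commands '[[[1,0.0036,0,0.0023,0],[1,0.0037,0,0.0024,0],[1,0.0032,0,0.003,0],[1,0.0032,0,0.0029,0],[1,0.0026,0,0.0035,0],[1,0.0027,0,0.0035,0],[1,0.002,0,0.0038,0],[1,0.002,0,0.0039,0],[1,0.0013,0,0.0041,0],[1,0.0013,0,0.0042,0],[1,0.0006,0,0.0043,0],[1,0.0005,0,0.0044,0]]]'

```text
time_s: 9.43
tcp_pos: [483.6, 295.0, 56.9]
eef_rot: [[0.993, 0.121, -0.001], [0.121, -0.993, -0.0], [-0.001, 0.0, -1.0]]
ft_force: [0.3, -0.2, 1.4]
opening: 0.002
gripper_force: 0.0
```

Request:
jog_arm --commands '[[[1,0,0,0.0015,0],[1,0,0,0,0]]]'

```text
time_s: 9.68
tcp_pos: [483.7, 295.1, 55.8]
eef_rot: [[0.993, 0.121, -0.0], [0.121, -0.993, -0.0], [-0.001, 0.0, -1.0]]
ft_force: [0.1, -0.7, 0.2]
opening: 0.002
gripper_force: 0.0
```

```bash
python3 - <<'E'
from h import *
np.set_printoptions(precision=2,suppress=True)
rep((-69,0,56))
p=ctrl.capture("side")
V=np.array([-U[1],U[0]])
for t in("blue_bar","blue_keeper"):
    for o in ctrl.spot_point(p,t)[:2]:
        w=px2w(p,*o["point"]);d=w[:2]-O;print(t,o["score"],o["point"],w,"case x",-d@U,-d@V)
cv2.imwrite("pics/g.png",cv2.resize(p["img"][135:231,210:338],(640,480),interpolation=cv2.INTER_CUBIC)[:,:,::-1])
E
```

```text
t 9.675 case xyz -71.22278098378841 -0.06097106811895292 55.845548555913076 F [ 0.12 -0.73  0.18]
tool yaw 6.931043726365942 turn needed 0.040495404427008275 q [ 0.45  0.22  1.57 -0.    1.35  1.9 ]
world d [-2.17 -0.32] tool d after turn -2.1917999837884117 0.0609710681189788 -0.15445144408692357
blue_bar 0.62 [242.0, 204.0] [384.92 258.81  53.4 ] case x 31.210661530307068 24.125955951493264
blue_keeper 0.69 [243.7, 196.8] [388.13 287.84  59.65] case x 24.53460264732389 -4.319339238285439
```

View pics/g.png

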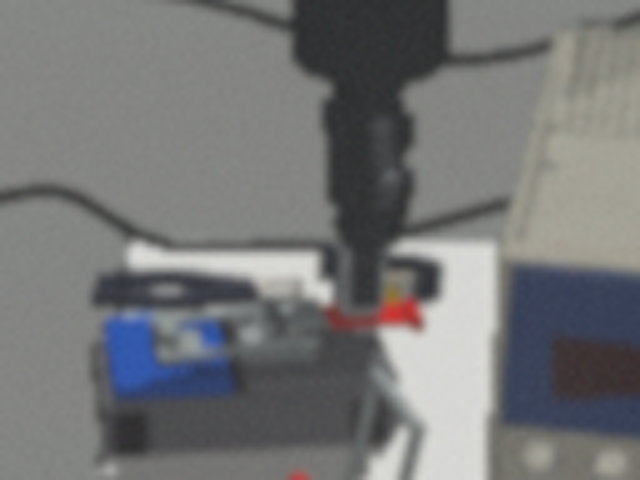

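The handle lies level at (375,318) and the lid is drawn toward the latch, its edge having moved from column 222 to 235. I'll press gently to confirm the stop, then retreat.

Request:
jog_arm --commands '[[[1,0,0,0.001,0],[1,0,0,0.001,0],[1,0,0,0.001,0],[1,0,0,0,0]]]'

```text
time_s: 10.32
tcp_pos: [484.1, 295.3, 54.7]
eef_rot: [[0.993, 0.121, 0.001], [0.121, -0.993, 0.0], [0.001, -0.0, -1.0]]
ft_force: [-1.8, -0.6, 6.1]
opening: 0.002
gripper_force: 3.3
```

Request:
jog_arm --commands '[[[1,0,0,-0.01,0],[1,0,0,-0.03,0],[1,0,0,-0.04,0],[1,0,0,-0.04,0],[1,0,0,-0.04,0],[1,-0.04,0,0,0],[1,-0.05,0.03,0,0],[1,-0.05,0.04,0,0],[1,-0.02,0.05,0,0],[1,0,0.05,0,0],[1,0,0,0,0],[1,0,0,0,0]]]'

```text
time_s: 11.82
tcp_pos: [346.7, 108.4, 213.4]
eef_rot: [[0.993, 0.12, 0.001], [0.12, -0.993, 0.001], [0.001, -0.001, -1.0]]
ft_force: [0.4, 0.1, -0.7]
opening: -0.003
gripper_force: 0.0
```

```bash
python3 - <<'E'
from h import *
np.set_printoptions(precision=2,suppress=True)
rep()
V=np.array([-U[1],U[0]])
p=ctrl.capture("top"); t=p["img"]; hsv=cv2.cvtColor(t,cv2.COLOR_RGB2HSV); A=np.zeros(t.shape[:2],bool);A[140:240,150:215]=1
def case(c): d=c[:,:2]-O; return np.c_[-d@U,-d@V,c[:,2]]
m=((hsv[...,0]<8)|(hsv[...,0]>172))&(hsv[...,1]>140)&A
c=case(cloud(p,m)); print("red",c.min(0),c.max(0))
m=(hsv[...,0]>100)&(hsv[...,0]<125)&(hsv[...,1]>150)&(hsv[...,2]>60)&A
c=case(cloud(p,m)); c=c[abs(c[:,2]-40)<8]; print("lid",np.percentile(c,[2,98],axis=0))
p=ctrl.capture("side")
for t2 in("blue_bar","blue_keeper","orange_bar"):
    for o in ctrl.spot_point(p,t2)[:1]: w=px2w(p,*o["point"]); print(t2,o["score"],o["point"],w,case(w[None]))
a=cv2.resize(t[145:235,150:270],(400,300),interpolation=cv2.INTER_CUBIC); b=cv2.resize(p["img"][170:260,220:340],(400,300),interpolation=cv2.INTER_CUBIC)
cv2.imwrite("pics/i.png",np.hstack([a,b])[:,:,::-1])
E
```

```text
t 11.825 case xyz 87.16819909292593 168.85407114161055 213.361267240991 F [ 0.38  0.14 -0.65]
tool yaw 6.887530095139431 turn needed -0.003018226799502699 q [ 0.15 -0.34  1.79  0.    1.69  1.6 ]
red [-102.24  -12.57   38.8 ] [-53.98  11.49  59.39]
lid [[ -3.19 -39.64  34.5 ]
 [ 53.16  40.15  42.88]]
blue_bar 0.66 [240.9, 203.5] [382.   265.12  51.8 ] [[33.35 17.51 51.8 ]]
blue_keeper 0.54 [244.6, 201.0] [390.95 267.72  57.38] [[24.15 16.01 57.38]]
orange_bar 0.73 [287.7, 215.2] [473.32 -15.66 160.03] [[-23.64 307.28 160.03]]
```

View pics/i.png

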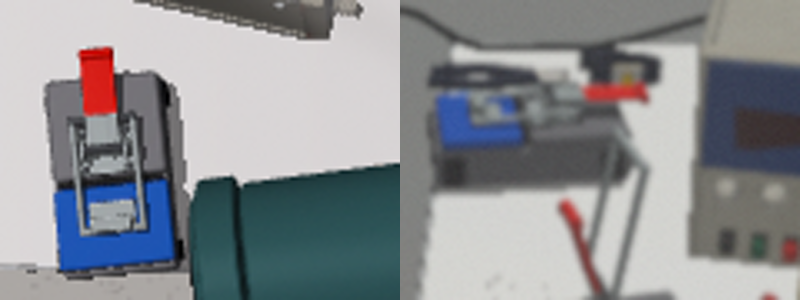

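The final view shows the handle flat at (97,80), the loop bar hooked behind the keeper at (112,230), the lid drawn in, and the orange latch unchanged.

```bash
python3 -c "
from plant import ctrl
print(ctrl.sign_off())"
```

```text
the job is handed in; nothing more can be done
None
```

The blue case is latched: the bar is hooked behind the keeper, the red lever lies flat past centre, and the lid is drawn shut. The orange latch is untouched, the arm is clear of everything, and the job was handed in at about 12 s; sign-off returned no verdict.

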